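Load a weld coupon under the spring clip

ROBOT

A 6-joint arm with a two-finger parallel gripper is mounted at the origin on the work surface. World frame = base frame: x ahead of the robot, y to its left, z up, the work surface at z = 0. Lengths are in m, angles in rad, forces in N, time in s.
With the tool pointing down it reaches from about 0.25 to 0.85 m from the base axis. Payload 12.5 kg.
Tool frame: the origin (TCP) lies on the centre line of the jaws, within the pads' length; the fingertips stand 25 mm ahead of it and the grasp point (between the pads) lies 6 mm ahead of it (manip.tip_extent is the distance from the TCP to the fingertips, in m); z points along the fingers, y is the direction in which the jaws open and shut (so a half turn about z gives the same grasp; the last joint's range is limited). The gripper opens to 93 mm and grips with 3 to 60 N. Pads are 15 mm wide; open, the fingers measure 128 mm over their backs; the gripper's body (75 mm by 188 mm) begins 65 mm behind the grasp point.
Start: joints at [1.062, 0.351, 1.652, -0, 1.139, -0.085], TCP at [0.226, 0.501, 0.244] pointing down, gripper open.
Joint ranges: [-2.75, 2.75], [-0.79, 2.1], [0.01, 2.65], [-1.57, 4.71], [0.07, 3.14], [-2.87, 2.87]. Speed limits (rad/s): [2.22, 2.22, 2.79, 3.14, 3.14, 3.14].

INTERFACE

Orientations are given as a 3x3 rotation matrix whose columns are the frame's x, y, z axes.
In Python, from bench import status, get_image, camera_info, job_done, models, manip gives the robot as it stands.
- The arm moves only by the shell command python3 -m inch 'ROWS' [FORCE]. ROWS is text: rows parted by semicolons, each of 5 numbers parted by spaces: the opening, from 0 (shut) to 1 (fully open), then the shift along the world's x, y, z each as a share of 40 cm, from -1 to 1, then the turn about the world's z as a share of 2 pi rad, from -1 to 1. A call has 1 to 10 rows; each row shifts and turns the commanded pose from where the row before left it; what a row does not reach is not made up. A row lasts 1/12 s, in which the tool goes at most 41.7 mm and 7.16 degrees, less where a joint would pass 70% of its speed; a pose out of reach is approached as far as the arm can. A call with a number of a shift or a turn outside -1 to 1 is refused whole. A call with a gripper value outside its range is refused whole. The fingers move at their own pace and stop on an object; FORCE is the grip in N (left out, the last holds). Time passes only in rows, so rows that do not move let the fingers close. It gives the time, the measured TCP pose, the force and the opening at its end, in the units of the state.
- status.observe(): the state, without advancing time (a new reading comes with each control period).
- get_image(name): name is "scene" or "top" or "wrist"; returns the picture (420x560x3 uint8, red, green, blue); there is no depth.
- camera_info(name): a dict with "fx", "fy", "cx", "cy" (pixels), "dist_coeffs" ([k1, k2, p1, p2, k3] as OpenCV has them; the pictures are not rectified), "eye" and "attitude" of the camera in the world. Camera axes: x right, y up, looking along -z (the intrinsics and any distortion apply to the point x, -y, -z); pixel columns grow to the right and rows downward; lengths in m; the calibration is good to about 2 mm. A picture is of the moment at which its call begins: read the wrist's pose just before it. camera_info takes no time and is no camera call; for the wrist camera it gives the pose at the moment of the call.
- job_done(): hands the job in, once; it reports no verdict.
Trained networks look in the newest picture that a camera, given by its name, has taken for a name from the list of things; names that differ only in an ending like _2 or _b are one class to them, and where a whole thing is asked for, a point or a joint stands for the part that bears it (a point fixed in the world has none). Each returns a list of dicts, best first, with "score" (0 to 1); they miss things now and then, are a little off and sometimes report something else, mostly with a low value. They report only what shows in the picture. A call takes as long as a camera call.
- models.outline_of(query, camera): "region" (420x560 bool, what is visible of it) and "extent" ([centre column, centre row, width, height] in pixels, round what is visible of it).
The state is a dict: "clock": time; "q": joint angles; "qvel": joint speeds; "effort": joint torques, N m; "eef_pos": TCP position; "tool_rot": TCP orientation; "ft_force": force on the tool from outside, world axes, zero at the start; "ft_torque": the same for the moment, N m; "gripper_width": finger opening in m.
Only numpy, scipy, OpenCV 4.12 (cv2) and the standard library are available. Lean on these libraries where they do the work, as an engineer would, in place of code of your own. Each camera call takes 0.05 s, during which the arm holds its last target. There are 200 camera calls.

TASK

Load the welded test coupon into its holder: with one fingertip press the red paddle down and keep it down so that the spring clip stands open, and meanwhile with the other fingertip push the coupon along the lane, under the raised clip, until it is right up against the end stop. Then let the paddle up so that the clip holds the coupon down. Do not pick anything up, and leave everything else on the bench where it is.

Things in the scene. Friction and masses are not known exactly. Their poses are not given: they have to be found in the camera images.
- holder: the coupon holder, fixed to the table: grey base plate 205 (x) x 150 (y) x 6 with a raised dark lane, blue rails either side, in which a plate slides. Origin on the table, on the lane's centre line; x along the lane towards its end stop, y from the lane towards the red paddle, z up. Lane floor 12 above the table, from x = -115 to the stop; rails 43 apart inside, tops 17 above the table.
- stop (a point): foot of the lane's blue end stop, on the lane floor and centre line: holder x = 78, y = 0, z = 12. The stop is 16 taller than the floor.
- rod (a point): middle of the clip's steel hinge rod, 11 thick, 180 long along holder x, at y = 34 beside the lane; its top is 25.5 above the table. Two blue lugs 26 high stand at its ends (holder x = -111 and 78).
- clip (a joint): angle of the spring clip on its rod: 0 closed, 0.36 with the paddle pressed level, 0.46 at its hard stop. Pressing the red paddle down opens it and lifts the brass nose over the lane; let go, it springs shut. Spring: 0.10 N m closed, 0.26 N m at 0.36 (about 8 N at the middle of the paddle). The nose clears the coupon above 0.24 and rests on a coupon beneath it at about 0.21.
- paddle (a point): middle of the top of the clip's red paddle, a plate at holder x = -105 to 10, y = 40 to 94. Closed, it slopes up away from the rod and this point is 28 above the table; at 0.36 it is level, top 16 above the table (4 above the lane floor, 6 below the coupon's top), this point at y = 68. A fingertip can slide along it in x while pressing it.
- nose (a point): underside of the clip's brass nose, a bar 8 thick and 16 long (holder x = 50 to 66), 5 to the -y side of the lane's centre line. Closed, it is 14 above the table, too low for the coupon; at 0.36, 28. Its steel arm arches over the lane from the rod at the same x, up to 35 above the table (50 when open).
- coupon: the welded test coupon, a bright steel plate 80 (x) x 40 (y) x 10 thick with a coppery weld bead across its top, about 0.25 kg, flat in the lane short of the clip, its x along the lane. Origin at the centre of its underside. Against the stop, its origin is at holder x = 38, y = 0 (within 1.5), z = 12.
- spare_plate: a spare plate, 80 x 40 x 10, dark and without a weld, lying flat on the table to the -y side of the holder; leave alone. Origin at its underside.
- tip_box: a small open yellow box, 45 x 40 x 30 high, on the table to the +y side of the holder; leave alone. Origin at its underside.
- brush: a wire brush with a wooden handle, lying on the table on the robot's left; leave alone. Origin at its underside.
- hammer: a hammer with an orange handle, lying on the table on the robot's right; leave alone. Origin at its underside.
- paste_tin: a closed tin with a blue band, 64 across, 60 high, standing; leave alone. Origin at its underside.
- tube_offcut: a bar offcut of bright steel, 110 x 30 x 30, lying flat; leave alone. Origin at its underside.
- angle_piece: a piece of dark steel angle, 90 long, 35 high, on the table beyond the holder's stop; leave alone. Origin at its underside.

How it is judged:
By the outcome, as a careful person would: the job done as asked, in the order asked, and still so for the second after the job is handed in, with the robot touching nothing.
It also fails if it takes over 35 s, if anything falls off the work surface, if the arm or the gripper's body presses on something with over 40 N, if the wrist force passes 120 N, or if a joint passes its speed limit or range.

## Working session

There is one attempt and no reset: what is moved stays moved. The work goes in short steps, Python scripts to look and compute and a shell command to move; the robot and the scene stay as the last step left them, time stands still between calls to the robot, and variables do not carry over. Pictures are saved under pics/ and viewed, about 8 in all and at most 12, crops included, and the job is handed in when it is done.

```bash
mkdir -p pics; ls
python3 - <<'E'
from bench import status,get_image,camera_info,models,manip
import cv2,numpy as np
s=status.observe();print(s)
print(manip.tip_extent)
for n in("top","scene"):
    im=get_image(n);cv2.imwrite(f"pics/{n}0.png",im[:,:,::-1]);print(n,camera_info(n))
    for q in("holder","coupon","paddle","stop","rod"):
        for r in models.outline_of(q,n)[:2]:print(q,round(r["score"],2),np.round(r["extent"]))
E
```

```text
pics
{'clock': 0.0, 'q': array([ 1.06238249e+00,  3.51242112e-01,  1.65244335e+00,  6.86047447e-06,
        1.13910867e+00, -8.46215425e-02]), 'qvel': array([-0.00109942,  0.00046448,  0.00148201,  0.00055292, -0.00195655,
        0.00135445]), 'effort': array([ 7.76867910e-04, -4.97333264e+01, -2.85244703e+01,  6.99553569e-02,
        2.58574693e-02, -1.06607181e-04]), 'eef_pos': array([0.22599714, 0.50106395, 0.24309088]), 'tool_rot': array([[-9.11534817e-01,  4.11222480e-01, -5.90314185e-04],
       [ 4.11222890e-01,  9.11534223e-01, -1.04648080e-03],
       [ 1.07755154e-04, -1.19665439e-03, -9.99999278e-01]]), 'ft_force': array([ 0.38729345,  0.45342629, -0.15062459]), 'ft_torque': array([ 0.04760499, -0.01196048, -0.06914578]), 'gripper_width': 0.09302461045017128}
0.025
top {'fx': 383.95073001281133, 'fy': 383.95073001281133, 'cx': 275.2997901936775, 'cy': 210.7230145490126, 'dist_coeffs': array([-0.09123208,  0.        ,  0.        ,  0.        ,  0.        ]), 'eye': array([ 0.41304894, -0.0091584 ,  0.95907338]), 'attitude': array([[ 0.01794969,  0.98801392, -0.15331767],
 
[... 197 characters left out ...]

paddle 0.64 [236. 214.  83.  92.]
stop 0.84 [237. 216.  82.  99.]
rod 0.65 [235. 216.  82.  98.]
rod 0.48 [282. 187.  29.  31.]
scene {'fx': 426.91866781135866, 'fy': 426.91866781135866, 'cx': 285.19337336180376, 'cy': 205.03994383614216, 'dist_coeffs': array([0.02243684, 0.        , 0.        , 0.        , 0.        ]), 'eye': array([ 1.38409003, -0.65442729,  0.83196322]), 'attitude': array([[ 0.61556859, -0.47558713,  0.62840449],
       [ 0.7879922 ,  0.35931096, -0.49996392],
       [ 0.01198379,  0.80293992,  0.59593949]])}
holder 0.71 [312. 201.  71.  49.]
coupon 0.61 [312. 204.  27.  11.]
paddle 0.92 [315. 196.  44.  30.]
stop 0.6 [312. 200.  76.  46.]
rod 0.73 [315. 203.  70.  43.]
```

Run:
```python
import cv2,numpy as np
a=cv2.imread("pics/top0.png")
c=cv2.resize(a[150:280,160:320],None,fx=5,fy=4.6*5/4.6*0.9,interpolation=3)
c=cv2.resize(a[155:275,160:320],(800,600),interpolation=cv2.INTER_CUBIC);cv2.imwrite("pics/c0.png",c)
```

```text
(no output)
```

View pics/top0.png

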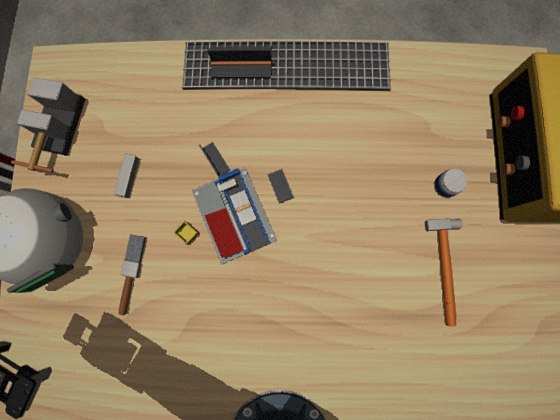

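View pics/c0.png

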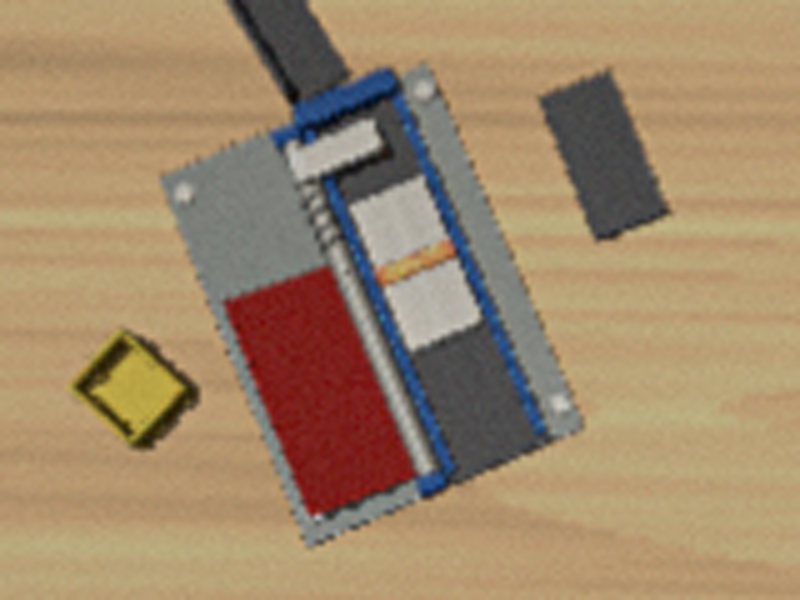

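The pictures show the holder around (236,216) in "top", with the lane running up and slightly left. The coupon is about mid-lane at (243,207), the paddle is to the left, and the yellow box is left of that. Next I'll fit the pose from the corner pixels.

```bash
cat > h.py <<'E'
import numpy as np,cv2
def proj(P,c):
    R=np.array(c["attitude"]);p=(np.asarray(P)-c["eye"])@R*[1,-1,-1]
    K=np.array([[c["fx"],0,c["cx"]],[0,c["fy"],c["cy"]],[0,0,1]])
    return cv2.projectPoints(p.reshape(-1,1,3),np.zeros(3),np.zeros(3),K,np.array(c["dist_coeffs"]))[0][:,0]
def world(h,P):
    c,s=np.cos(h[2]),np.sin(h[2]);P=np.asarray(P,float)
    return np.c_[h[0]+c*P[:,0]-s*P[:,1],h[1]+s*P[:,0]+c*P[:,1],P[:,2]]
def pts(v): # holder pose, coupon x, base offset
    cx,bx,by=v[3:6]
    pad=[[10,91.6,37.4],[10,41,18.4],[-105,41,18.4],[-105,91.6,37.4]]
    cou=[[cx+40,20,22],[cx+40,-20,22],[cx-40,-20,22],[cx-40,20,22]]
    bas=[[bx+102.5,by+75,6],[bx+102.5,by-75,6],[bx-102.5,by-75,6],[bx-102.5,by+75,6]]
    return world(v,np.array(pad+cou+bas)/1000)
E
python3 - <<'E'
from h import *
from bench import camera_info,status
from scipy.optimize import least_squares
c=camera_info("top")
px=np.array([[228,300],[328,266],[418,470],[315,515],[350,205],[422,177],[482,325],[415,350],[163,177],[427,62],[582,425],[310,545]])/5+[160,155]-.4
r=least_squares(lambda v:(proj(pts(v),c)-px).ravel(),[.42,.08,.4,-20,0,15],x_scale=[.01,.01,.1,10,10,10],loss="soft_l1")
v=r.x;print(np.round(v,4),np.round(r.fun.reshape(-1,2),1).tolist())
np.save("v.npy",v)
import cv2
a=cv2.imread("pics/scene0.png");s=8
for p in proj(pts(v),camera_info("scene")): print(np.round(p,1),end=" ")
print(np.round(world(v,[[-.085,.039,.0165],[-.0095,.039,.0165]]),4))
E
```

```text
[  0.5739   0.1029   0.4276  -8.6685 -12.4524  29.9023] [[-0.2, -0.3], [0.0, -0.5], [-0.2, 1.1], [0.2, 0.1], [-0.1, 0.4], [0.2, -0.3], [0.7, -0.9], [-0.8, 0.6], [-0.9, -0.2], [0.1, -0.4], [0.9, 0.2], [-0.2, 0.3]]
[327.1 185.6] [320.6 198.1] [289.4 188.6] [296.2 176.7] [324.2 202.3] [319.1 208.9] [296.4 201.8] [301.8 195.5] [350.2 197.9] [333.  222.9] [274.6 204. ] [295.1 181.7] [[0.4804 0.1032 0.0165]
 [0.5491 0.1345 0.0165]]
```

```bash
R="no"; python3 -m inch '0.645 0.0466 -0.0705 0 0.00968;0.645 0.0466 -0.0705 0 0.00968;0.645 0.0466 -0.0705 0 0.00968;0.645 0.0466 -0.0705 0 0.00968;0.645 0.0466 -0.0705 0 0.00968;0.645 0.0466 -0.0705 0 0.00968;0.645 0.0466 -0.0705 0 0.00968'
python3 -m inch '0.645 0.0466 -0.0705 0 0.00968;0.645 0.0466 -0.0705 0 0.00968;0.645 0.0466 -0.0705 0 0.00968;0.645 0.0466 -0.0705 0 0.00968;0.645 0.0466 -0.0705 0 0.00968;0.645 0.0466 -0.0705 0 0.00968;0.645 0.0466 -0.0705 0 0.00968;0.645 0 0 0 0;0.645 0 0 0 0'
python3 - <<'E'
from h import *
from bench import *
s=status.observe();print(s["eef_pos"],s["gripper_width"],s["tool_rot"][:,1])
c=camera_info("wrist");im=get_image("wrist")[:,:,::-1].copy();cv2.imwrite("pics/w1raw.png",im)
v=np.load("v.npy")
for p in proj(pts(v),c): cv2.circle(im,tuple(int(i) for i in np.clip(p,-999,2000)),3,(0,255,0),1)
cv2.imwrite("pics/w1.png",im);print(c["eye"])
E
```

```text
clock: 1.18
eef_pos: [0.3572, 0.3025, 0.2438]
tool_rot: [[-1.0, -0.005, 0.0], [-0.005, 1.0, 0.0], [-0.0, 0.0, -1.0]]
ft_force: [0.7, 0.0, 0.5]
gripper_width: 0.0601
clock: 1.93
eef_pos: [0.4876, 0.1055, 0.2435]
tool_rot: [[-0.911, -0.412, -0.0], [-0.412, 0.911, 0.0], [0.0, 0.0, -1.0]]
ft_force: [-0.3, 0.0, -0.6]
gripper_width: 0.0603
[0.48755786 0.10545888 0.2434731 ] 0.06026289523723505 [-4.12092092e-01  9.11142187e-01  1.50894504e-04]
[0.41756111 0.07475863 0.38447431]
```

View pics/w1.png

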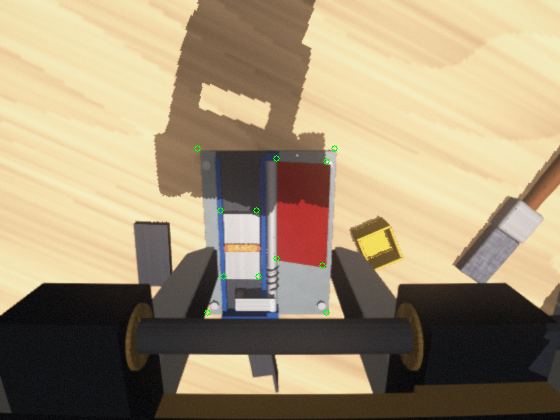

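The overlay agrees to within a few pixels, with the marks slightly left of and above the base corners. I'll refine the fit on an enlarged crop.

Run:
```python
import cv2
a=cv2.imread("pics/w1raw.png")[140:330,185:345]
cv2.imwrite("pics/w1c.png",cv2.resize(a,None,fx=3.15,fy=3.15,interpolation=2)[:598])
```

```text
(no output)
```

View pics/w1c.png

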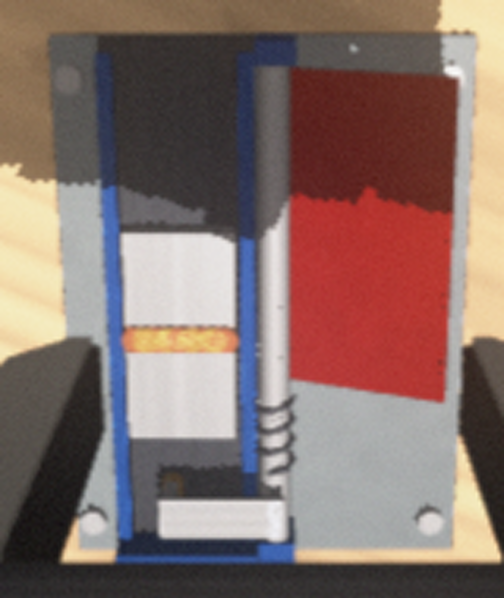

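Run:
```python
from h import *
from bench import *
from scipy.optimize import least_squares
ct=camera_info("top");cw=camera_info("wrist")
pt=np.array([[228,300],[328,266],[418,470],[315,515],[350,205],[422,177],[482,325],[415,350],[163,177],[427,62],[582,425],[310,545]])/5+[160,155]-.4
pw=np.array([[444,402],[291,380],[291,67],[458,78],[236,437],[130,437],[120,232],[238,233],[452,548],[77,553],[50,35],[476,35]])/3.15+[185,140]-.35
f=lambda v,c,p:(proj(pts(v),c)-p).ravel()
v0=np.load("v.npy")
for nm,g in(("wrist",lambda v:f(v,cw,pw)),("both",lambda v:np.r_[f(v,ct,pt),f(v,cw,pw)])):
    r=least_squares(g,v0,x_scale=[.01,.01,.1,10,10,10],loss="soft_l1");v=r.x
    print(nm,np.round(v,4),np.round(r.fun[-24:].reshape(-1,2),1).tolist())
    if nm=="wrist":np.save("v2.npy",v)
    s=status.observe();e=s["eef_pos"];d=e[:2]-v[:2];C,S=np.cos(v[2]),np.sin(v[2])
    print("TCP in holder",np.round([C*d[0]+S*d[1],-S*d[0]+C*d[1]],4),"yaw err deg",np.degrees(v[2]+np.pi/2-np.arctan2(s["tool_rot"][1,1],s["tool_rot"][0,1])))
```

```text
wrist [  0.5745   0.1071   0.4257  -8.1882 -12.2117  29.4824] [[-1.5, 0.2], [1.1, 0.1], [1.6, 0.2], [-1.3, -0.6], [0.6, 0.4], [0.0, 0.3], [0.3, -0.2], [-0.9, -0.5], [-0.1, 0.9], [0.3, -0.8], [-1.0, -0.0], [0.7, 0.0]]
TCP in holder [-0.08    0.0354] yaw err deg -0.00261476133491359
both [  0.5745   0.1065   0.4273  -8.3769 -12.3972  29.6869] [[-2.1, -0.0], [0.6, -0.1], [0.8, -0.1], [-2.1, -0.9], [0.1, 0.1], [-0.5, 0.1], [-0.4, -0.5], [-1.5, -0.9], [-0.3, 0.6], [0.0, -1.0], [-1.6, -0.3], [0.1, -0.5]]
TCP in holder [-0.0797  0.0362] yaw err deg 0.08775497398052876
```

```bash
python3 -m inch '0.645 -0.0026 0.0058 -0.07 0;0.645 0 0 -0.08 0;0.645 0 0 -0.08 0;0.645 0 0 -0.08 0;0.645 0 0 -0.07 0;0.645 0 0 -0.0537 0;0.645 0 0 0 0;0.645 0 0 0 0'
python3 - <<'E'
from h import *
from bench import *
s=status.observe();print(s["ft_force"])
im=get_image("scene")[:,:,::-1];cv2.imwrite("pics/s1.png",cv2.resize(im[130:250,230:390],(800,600),interpolation=2))
E
```

```text
clock: 2.65
eef_pos: [0.4853, 0.1097, 0.0701]
tool_rot: [[-0.91, -0.415, -0.002], [-0.415, 0.91, -0.0], [0.002, 0.001, -1.0]]
ft_force: [-0.2, 0.7, 1.4]
gripper_width: 0.0597
[-0.16164853  0.73575738  1.38585331]
```

View pics/s1.png

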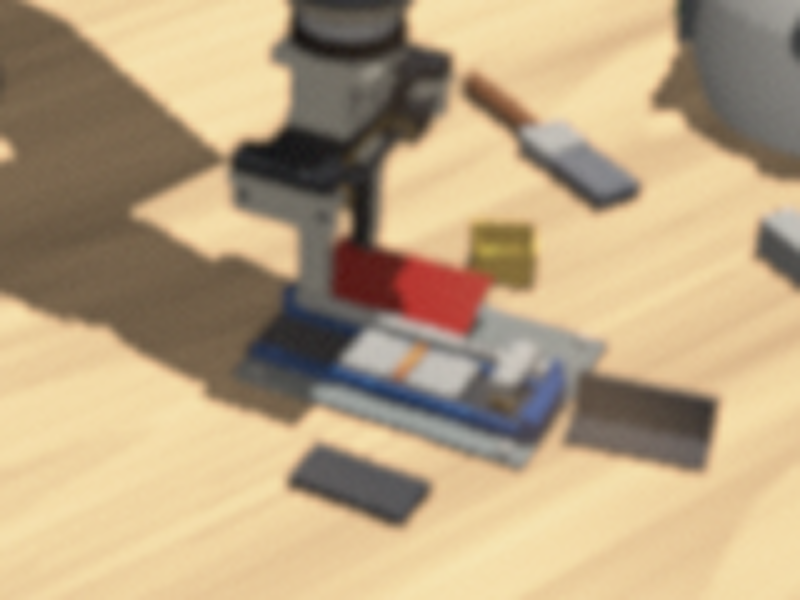

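The lane finger hovers over the lane behind the coupon, and the other finger is over the paddle. Pressing down now.

```bash
python3 -m inch '0.645 0 0 -0.0175 0;0.645 0 0 -0.0175 0;0.645 0 0 -0.0175 0;0.645 0 0 -0.0175 0;0.645 0 0 0 0;0.645 0 0 0 0;0.645 0 0 0 0'
python3 - <<'E'
from h import *
from bench import *
s=status.observe();print(s["ft_force"],s["eef_pos"],s["gripper_width"])
im=get_image("scene")[:,:,::-1];cv2.imwrite("pics/s2.png",cv2.resize(im[160:240,260:366],(795,600),interpolation=2))
E
```

```text
clock: 3.28
eef_pos: [0.4865, 0.1091, 0.0424]
tool_rot: [[-0.91, -0.414, 0.001], [-0.414, 0.91, 0.0], [-0.001, 0.0, -1.0]]
ft_force: [0.3, 2.8, 5.8]
gripper_width: 0.0598
[0.28956332 2.77105059 5.76568295] [0.48649838 0.10910225 0.04238097] 0.05984354991365529
```

View pics/s2.png

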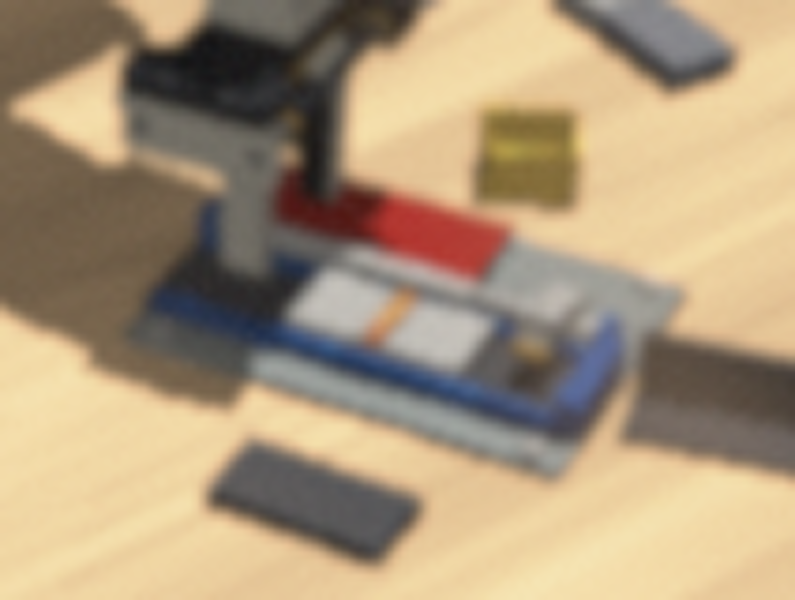

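The paddle is level, the nose is up, and the force is 5.8 N as expected. I'll lower a touch more and push along the lane.

```bash
python3 -m inch '0.645 0.006 0.0027 -0.002 0;0.645 0.0114 0.0052 0 0;0.645 0.0114 0.0052 0 0;0.645 0.0114 0.0052 0 0;0.645 0.0114 0.0052 0 0;0.645 0.0114 0.0052 0 0;0.645 0.0114 0.0052 0 0;0.645 0.0114 0.0052 0 0;0.645 0 0 0 0;0.645 0 0 0 0'
python3 -m inch '0.645 0.0091 0.0041 0 0;0.645 0.0091 0.0041 0 0;0.645 0.0091 0.0041 0 0;0.645 0.0091 0.0041 0 0;0.645 0.0091 0.0041 0 0;0.645 0 0 0 0;0.645 0 0 0 0'
python3 - <<'E'
from h import *
from bench import *
v=np.load("v2.npy");s=status.observe();d=s["eef_pos"][:2]-v[:2];C,S=np.cos(v[2]),np.sin(v[2])
print(s["ft_force"],s["eef_pos"],np.round([C*d[0]+S*d[1],-S*d[0]+C*d[1]],4))
im=get_image("scene")[:,:,::-1];cv2.imwrite("pics/s3.png",cv2.resize(im[160:240,260:366],(795,600),interpolation=2))
E
```

```text
clock: 4.17
eef_pos: [0.5201, 0.1244, 0.0414]
tool_rot: [[-0.91, -0.415, -0.001], [-0.415, 0.91, -0.0], [0.001, 0.0, -1.0]]
ft_force: [-2.0, -0.2, 5.5]
gripper_width: 0.06
clock: 4.75
eef_pos: [0.5381, 0.1325, 0.0413]
tool_rot: [[-0.91, -0.415, -0.001], [-0.415, 0.91, -0.0], [0.002, 0.0, -1.0]]
ft_force: [-2.1, -0.7, 5.4]
gripper_width: 0.0598
[-2.10860667 -0.6889443   5.35465508] [0.53813554 0.13250101 0.04132428] [-0.0226  0.0381]
```

View pics/s3.png

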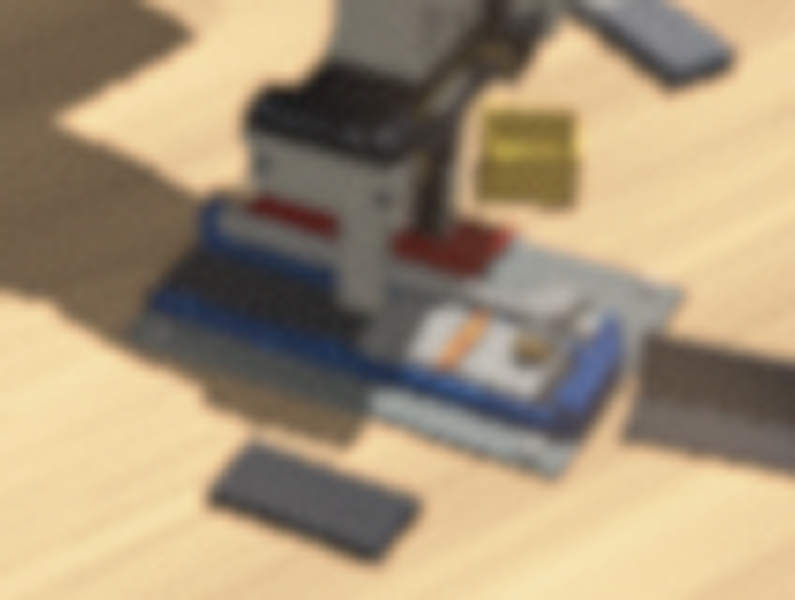

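The coupon is going under the raised nose. About 13 mm is left, so I'll continue and then feel for the stop.

```bash
python3 -m inch '0.645 0.0057 0.0026 0 0;0.645 0.0057 0.0026 0 0;0.645 0.0057 0.0026 0 0;0.645 0.0057 0.0026 0 0;0.645 0 0 0 0;0.645 0 0 0 0' | grep -E "eef|force"
python3 -m inch '0.645 0.0034 0.0016 0 0;0.645 0 0 0 0;0.645 0 0 0 0'| grep -E "eef|force"
python3 -m inch '0.645 0.0034 0.0016 0 0;0.645 0 0 0 0;0.645 0 0 0 0'| grep -E "eef|force"
```

```text
eef_pos: [0.547, 0.1365, 0.0412]
ft_force: [-3.6, -1.8, 5.8]
eef_pos: [0.5481, 0.1371, 0.0412]
ft_force: [-5.4, -2.0, 5.3]
eef_pos: [0.5485, 0.1373, 0.0411]
ft_force: [-9.2, -4.8, 11.3]
```

```bash
python3 -m inch '0.645 0.0034 0.0016 0 0;0.645 0 0 0 0;0.645 0 0 0 0'| grep -E "eef|force"
python3 - <<'E'
from h import *
from bench import *
v=np.load("v2.npy");s=status.observe();d=s["eef_pos"][:2]-v[:2];C,S=np.cos(v[2]),np.sin(v[2])
print(s["ft_force"],s["eef_pos"],np.round([C*d[0]+S*d[1],-S*d[0]+C*d[1]],4))
a=get_image("scene")[:,:,::-1];b=get_image("top")[:,:,::-1]
cv2.imwrite("pics/s4.png",np.hstack([cv2.resize(a[180:230,300:350],(400,400),interpolation=2),cv2.resize(b[160:220,205:265],(400,400),interpolation=2)]))
E
```

```text
eef_pos: [0.5488, 0.1375, 0.0411]
ft_force: [-15.4, -9.3, 16.3]
[-15.41996181  -9.3135835   16.25895268] [0.54877989 0.13748942 0.04106736] [-0.0109  0.0382]
```

View pics/s4.png

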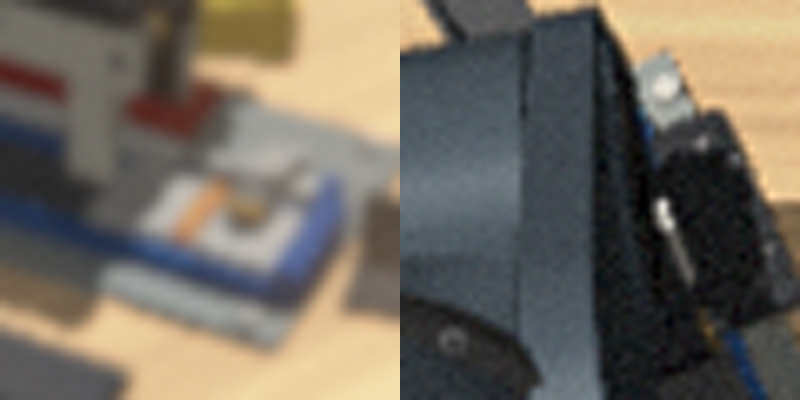

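The coupon sits against the stop with no gap visible, and contact is stiff at about 18 N. I'll back off a few mm, then let the paddle up gently and withdraw.

```bash
python3 -m inch '0.645 -0.0057 -0.0026 0 0;0.645 -0.0057 -0.0026 0 0;0.645 0 0 0 0;0.645 0 0 0.012 0;0.645 0 0 0.015 0;0.645 0 0 0.015 0;0.645 0 0 0.02 0;0.645 0 0 0.02 0;0.645 0 0 0.05 0'
python3 -m inch '0.645 0 0 0.07 0;0.645 0 0 0.07 0;0.645 0 0 0.07 0;0.645 -0.06 0.08 0.03 0;0.645 -0.06 0.08 0 0;0.645 -0.06 0.08 0 0;0.645 -0.06 0.08 0 0;0.645 -0.06 0.08 0 0;0.645 0 0 0 0;0.645 0 0 0 0'
python3 - <<'E'
from h import *
from bench import *
a=get_image("scene")[:,:,::-1];b=get_image("top")[:,:,::-1];cv2.imwrite("pics/top5.png",b)
cv2.imwrite("pics/s5.png",np.hstack([cv2.resize(a[170:230,290:350],(400,500),interpolation=2),cv2.resize(b[160:240,195:259],(400,500),interpolation=2)]))
c=camera_info("top")
for vf in("v.npy","v2.npy"):
    v=np.load(vf);print(((proj(world(v,np.array([[-2,20,22],[-2,-20,22],[78,-21,12],[38,20,22],[38,-20,22]])/1000),c)-[195,160])*6.25).round(0).tolist())
E
```

```text
clock: 6.9
eef_pos: [0.546, 0.1365, 0.0935]
tool_rot: [[-0.91, -0.415, -0.003], [-0.415, 0.91, -0.001], [0.003, 0.001, -1.0]]
ft_force: [0.6, -0.4, -0.0]
gripper_width: 0.0602
clock: 7.73
eef_pos: [0.4262, 0.2978, 0.1907]
tool_rot: [[-0.909, -0.418, 0.0], [-0.418, 0.909, -0.0], [-0.0, -0.0, -1.0]]
ft_force: [0.7, -0.5, 0.5]
gripper_width: 0.0601
[[248.0, 300.0], [340.0, 261.0], [269.0, 87.0], [209.0, 210.0], [301.0, 171.0]]
[[237.0, 299.0], [329.0, 259.0], [259.0, 86.0], [199.0, 208.0], [291.0, 169.0]]
```

View pics/s5.png

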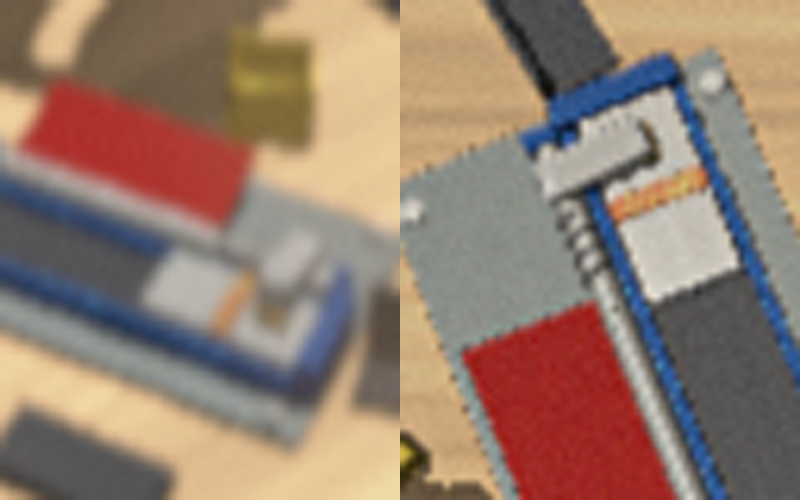

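```bash
python3 -c "
from bench import job_done;print(job_done())"
```

```text
the job is handed in; nothing more can be done
None
```

The coupon is loaded: it sits against the end stop with the spring clip closed on top of it. I handed the job in after about 8 s of robot time.

- **Sequence:** With the fingers about 60 mm apart, one fingertip pressed the paddle to near level (about 5.5 N). The other pushed the coupon along the lane under the raised nose. At the stop I backed off, let the paddle up gently and withdrew the arm clear of the bench.
- **Stop contact:** At the end the push force climbed to about 18 N with almost no further movement. The last top picture shows no gap between coupon and stop. The coupon's rear corners were within about 1 pixel (1–2 mm) of where they should be when seated.
- **Clip and bench:** The paddle came back up, and the nose rests on the coupon in both camera views. The wrist force returned to about zero after I let go. The nearby items that show in those pictures (spare plate, yellow box, angle piece) looked unmoved; I did not re-check the others, which were away from the arm's work.
- **Disagreements:** The two camera fits of the holder differed by about 4 mm across the lane, and the push ended about 1.4 mm short of the calculated finger position. The upward force also rose to 16 N during the final press against the stop.

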